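Take the lock-out shackle off the fume fan's switch

TASK

The fume fan's control box is locked out: a steel shackle bars its toggle switch and the round dial lock holds it down. Turn the dial, feeling its clicks, until it rests in the notch where the cut-out in its disc faces the shackle, then leave the dial there and pull the shackle straight up out of the box, never forcing it while it is locked. Finish still holding the shackle up in the gripper, legs down, above where it was seated, with the leg ends about 10 cm clear of the box's top, and leave everything else on the table where it is.

Things in the scene. Friction and masses are not known exactly. Their poses are not given: they have to be found in the camera images.
- lock: Fan control box, grey metal, 130 (its x) x 250 (its y) x 40 mm high, fixed. Origin: centre of its underside, z up. On its top, along its y axis (x = 0): the dial's upright axis at y = -60 mm; the shackle's legs in two 14 mm square holes, 22 mm deep, at y = +20 and +80 mm; between them, at y = +50 mm, a small fixed steel toggle switch reaching 26 mm above the top.
- dial (a joint): Dial angle, rad, growing anticlockwise from above; stops at -1.9 and 1.9. 0 = open notch, cut-out facing the shackle. Starts 2 to 4 clicks on the positive side. A spring roller clicks into notches 0.349 rad (20 degrees) apart, one at 0: about 0.08 N m to leave a notch; let go within 0.1 rad of one, it settles there. The shackle's tongue passes the cut-out only within about 0.2 rad of 0.
- dial_grip (a point): On the dial's axis, 76 mm above the table, a good TCP height to grip. Turns with the dial: its y axis points to the cut-out, z up. The grip is a black bar, 14 mm thick (along x), 50 mm long (along y), top 89 mm above the table, on a round hub (radius 19, 6 mm high) on the disc; a pale line on its top and a dark line on the disc point to the cut-out.
- dial_cutout (a point): Middle of the one cut-out in the dial's rim, 48 mm from the axis (turns with the dial, axes as dial_grip). The dial is a pale aluminium disc with dark tick marks, diameter 112 mm, 5 mm thick, its upper face 54 mm above the table; the cut-out is 16 mm deep from the rim and about 31 to 39 mm wide.
- shackle: Loose steel U, 0.11 to 0.21 kg, seated in the box. Origin: midway between its legs at the underside of their collars, which rest on the box's top when seated (40 mm above the table, at y = +50 mm of the box, axes parallel to the box's). Legs of diameter 10 mm, 60 mm apart along its y, reach 18 mm below the origin into the holes; collars diameter 18, 6 mm high.
- shackle_tongue (a point): Tip of the shackle's flat tongue, 8 mm wide, 6 mm high, which runs from the foot of the dial-side leg 36 mm towards the dial, under the disc's rim: the disc stops it after 3 mm of lift unless the cut-out is over it.
- shackle_crown (a point): Centre of the shackle's straight top bar: 12 x 12 mm in section, 72 mm long along the shackle's y; its top is 76 mm above the shackle's origin and this point 70 mm above it. Grip it here across the bar (fingers closing along the shackle's x).
- shackle_seat (a point): Point on the box's top where the shackle's origin sits when seated; axes as the box.
- tweezers: Bystander: blue tweezers lying in front of the box, 110 mm long, 10 mm high; origin centre of underside.
- spool: Bystander: grey spool, diameter 54, height 42 mm, beside the shackle end of the box; origin centre of underside.
- jar: Bystander: small amber jar with black lid, diameter 48, height 55 mm, beside the dial end of the box; origin centre of underside.
- driver: Bystander: screwdriver, 150 mm long, lying beyond the box.
- turntable: Bystander: black plastic turntable, diameter 170 mm, carrying a green circuit board, 31 mm high in all; origin centre of underside.
- tray: Bystander: grey divided parts tray, 110 x 160 x 30 mm; origin centre of underside.

How it is judged:
By the outcome, as a careful person would: the job done as asked, in the order asked, and still so for the second after the job is handed in, while the arm keeps its last pose, push and grip.
It also fails if it takes over 45 s, if anything falls off the work surface, if the arm or the gripper's body presses on something with over 40 N, if the wrist force passes 120 N, or if a joint passes its speed limit or range.

ROBOT

A 6-joint arm with a two-finger parallel gripper is mounted at the origin on the work surface. World frame = base frame: x ahead of the robot, y to its left, z up, the work surface at z = 0. Lengths are in m, angles in rad, forces in N, time in s.
With the tool pointing down it reaches from about 0.375 to 0.9 m from the base axis. Payload 3.1 kg.
Tool frame: the origin (TCP) lies between the finger pads, 19 mm behind the fingertips; this is the grasp point; z points along the fingers, y is the line along which they close (so a half turn about z gives the same grasp; the last joint's range is limited). The gripper opens to 85 mm and grips with 20 to 120 N. Pads are 22 mm wide; open, the fingers measure 114 mm over their backs; the gripper's body (76 mm by 85 mm) begins 54 mm behind the grasp point. The pads swing forward as they close: fully open they stand 13 mm farther back than shut.
Start: joints at [1.091, 0.527, 1.433, -0, 1.181, -0.178], TCP at [0.185, 0.597, 0.25] pointing down, gripper open.
Joint ranges: [-3.08, 3.08], [-0.75, 2.2], [0.22, 2.44], [-1.43, 4.57], [0, 2.65], [-2.85, 2.85]. Speed limits (rad/s): [2.79, 2.79, 3.14, 3.14, 3.14, 3.14].

INTERFACE

Orientations are given as a unit quaternion [x, y, z, w].
In Python, from station import manip gives the robot as it stands.
- The arm moves only by the tool drive_tool, never from a script. Its argument "plan" is a list of rows, each a list of 7 numbers: the shift along the tool's x, y, z in m, then the turn, a rotation vector about the tool's x, y, z in degrees, then the opening, from -1 (shut) to 1 (fully open). In form: [[x, y, z, wx, wy, wz, gripper], ...]. A call has 1 to 10 rows; each row shifts and turns the commanded pose from where the row before left it, along the tool's axes as they then stand; what a row does not reach is not made up. A row lasts 1/10 s, in which the tool goes at most 50 mm and 8.59 degrees, less where a joint would pass 70% of its speed; a pose out of reach is approached as far as the arm can. A call is refused whole if a number of a shift passes 0.05 or a number of a turn 8.59, either way. A call with a gripper value outside its range is refused whole. The fingers move at their own pace and stop on an object; "newtons" is the grip in N (left out, the last holds). Time passes only in rows, so rows that do not move let the fingers close. It gives the time, the measured TCP pose, the force, the opening and the grip force at its end, in the units of the state.
- manip.sense(): the state, without advancing time (a new reading comes with each control period).
- manip.snapshot(name): name is "side" or "top" or "wrist"; returns a dict with "image" (384x512x3 uint8, red, green, blue), "z_map" (384x512 float32, m along the optical axis (not along the pixel's ray), 0 where there is no reading), "fov_y" (degrees; the focal length in pixels is half the picture's height over the tangent of half this angle, whatever the lens; pixels are square), "cx", "cy" (the principal point, pixels), "extrinsics" (4x4, takes a point from camera to world coordinates); the wrist camera has in their place "mount" (4x4, takes a point from camera to tool coordinates, whose origin is the TCP and whose axes are the flange's). Camera axes: x right, y up, looking along -z (the intrinsics and any distortion apply to the point x, -y, -z); pixel columns grow to the right and rows downward; lengths in m; the calibration is good to about 2 mm. The wrist camera is an equidistant fisheye: a pixel r from the principal point sees the ray r / f radians off the axis. A picture is of the moment at which its call begins: read the wrist's pose just before it.
- manip.sign_off(): hands the job in; it is judged then, once.
The state is a dict: "t": time; "q": joint angles; "qd": joint speeds; "tau": joint torques, N m; "tcp_pos": TCP position; "tool_rot": TCP orientation; "force": force on the tool from outside, world axes, zero at the start; "ft_torque": the same for the moment, N m; "finger_gap": opening from 0.0 (shut) to 1.0 (fully open); "gripper_force": force on a finger pad.
Only numpy, scipy, OpenCV 4.12 (cv2) and the standard library are available. Lean on these libraries where they do the work, as an engineer would, in place of code of your own. Each camera call takes 0.05 s, during which the arm holds its last target. There are 200 camera calls.

## Working session

There is one attempt and no reset: what is moved stays moved. The work goes in short steps, Python scripts to look and compute and a tool call to move; the robot and the scene stay as the last step left them, time stands still between calls to the robot, and variables do not carry over. Pictures are saved under pics/ and viewed, at most 10 in all, crops included, and the job is handed in when it is done.

Besides the shell and the picture viewer there is one more tool, called after "Emit:" by a JSON object that holds its "name" and its "arguments". drive_tool: Moves the arm, as the interface text tells. Its arguments: {"type":"object","properties":{"plan":{"type":"array"},"newtons":{"type":"number"}},"required":["plan"]}

```bash
mkdir -p pics; cat > h.py <<'E'
import numpy as np, cv2
from station import manip
def snap(n,save=None):
    s=manip.sense(); d=manip.snapshot(n)
    if save: cv2.imwrite('pics/'+save,d['image'][:,:,::-1])
    return s,d
def pts(d):
    h,w=d['z_map'].shape; f=h/2/np.tan(np.radians(d['fov_y']/2))
    v,u=np.mgrid[:h,:w]; z=d['z_map']
    P=np.stack([(u-d['cx'])/f*z,-(v-d['cy'])/f*z,-z],-1)
    T=np.array(d['extrinsics']); return P@T[:3,:3].T+T[:3,3]
E
python3 - <<'E'
from h import *
s,d=snap('top','top.png'); P=pts(d); np.save('P.npy',P)
print({k:v for k,v in d.items() if k not in('image','z_map')}); print(s)
s,d=snap('side','side.png'); print({k:v for k,v in d.items() if k not in('image','z_map')})
a=np.hstack([cv2.imread('pics/top.png'),cv2.imread('pics/side.png')]); 
E
```

```text
{'fov_y': 48.37840483573352, 'cx': 254.37262627205095, 'cy': 195.20824620936804, 'extrinsics': array([[-0.02320258,  0.99902609, -0.03753009,  0.51889884],
       [-0.99939343, -0.02415357, -0.02508742, -0.01362925],
       [-0.02596947,  0.03692523,  0.99898054,  1.37762521],
       [ 0.        ,  0.        ,  0.        ,  1.        ]])}
{'t': 0.0, 'q': array([ 1.09151474e+00,  5.28460871e-01,  1.43396247e+00, -8.66626360e-06,
        1.18140296e+00, -1.78520412e-01]), 'qd': array([-0.00062274, -0.00031506,  0.00142826,  0.00051227, -0.00074153,
       -0.00175852]), 'tau': array([ 1.29383985e-03, -4.42345011e+01, -1.78029674e+01, -2.65976942e-04,
        8.19663604e-03, -4.64935269e-06]), 'tcp_pos': array([0.18480865, 0.59630976, 0.24901771]), 'tool_rot': array([ 1.49812709e-01,  9.88713763e-01, -1.05825476e-03, -3.56945731e-04]), 'force': array([ 0.0564429 ,  0.25749661, -0.18910022]), 'ft_torque': array([-0.00321687, -0.04064244,  0.06023277]), 'gripper_force': 0.0, 'finger_gap': 0.9986058523354949}
{'fov_y': 43.59264748889641, 'cx': 261.17274676118535, 'cy': 193.5399854466, 'extrinsics': array([[-0.90289509,  0.32503238, -0.28130838,  0.19817488],
       [-0.42960613, -0.70483563,  0.56448677,  0.78587432],
       [-0.01479969,  0.63052414,  0.77602853,  1.15260283],
       [ 0.        ,  0.        ,  0.        ,  1.        ]])}
```

View pics/top.png

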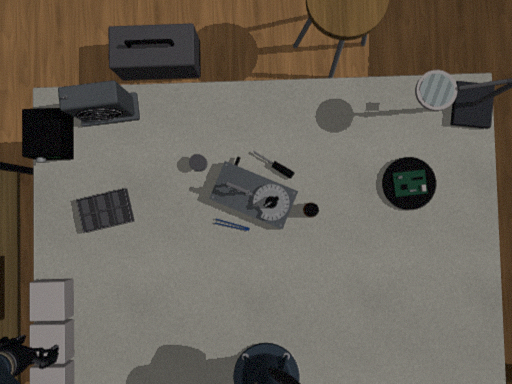

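View pics/side.png

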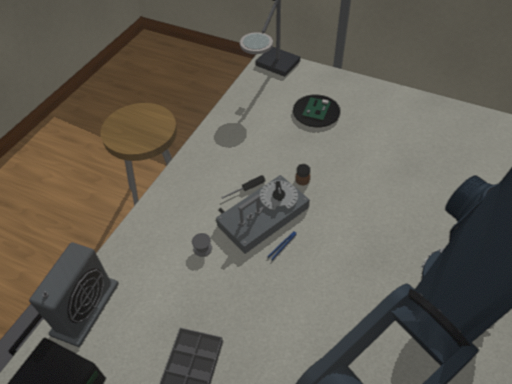

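The top view shows the box centred near (253,195), with the dial at (271,202) and the shackle around (235,190). The jar is at (311,210), the spool at (198,162) and the tweezers at (231,224). I'll measure from depth next.

```bash
python3 - <<'E'
from h import *
P=np.load('P.npy'); im=cv2.imread('pics/top.png')
x,y,z=P[...,0],P[...,1],P[...,2]
v,u=np.mgrid[:384,:512]
roi=(u>205)&(u<302)&(v>155)&(v<232)
print('table',np.median(z[240:300,200:320]))
m=roi&(z>.03)&(z<.046); 
c=cv2.convexHull(np.float32(P[roi&(z>.033)][:,:2])); r=cv2.minAreaRect(c); print('box',r)
print(cv2.boxPoints(r))
g=cv2.cvtColor(im,cv2.COLOR_BGR2GRAY)
d=roi&(z>.049)&(z<.06)&(u>248); print('disc',d.sum(),cv2.minEnclosingCircle(np.float32(P[d][:,:2])))
b=roi&(z>.078)&(u>255);print('bar',b.sum(),P[b].mean(0),cv2.minAreaRect(np.float32(P[b][:,:2])))
k=roi&(z>.095)&(u<255);print('crown',k.sum(),P[k].mean(0),cv2.minAreaRect(np.float32(P[k][:,:2])))
cr=cv2.resize(im[150:240,195:325],(780,540),interpolation=cv2.INTER_CUBIC); cv2.imwrite('pics/c.png',cv2.convertScaleAbs(cr,alpha=1.6))
E
```

```text
table -0.0012526933290327724
box ((0.5704607367515564, 0.023799940943717957), (0.2501715123653412, 0.13004116714000702), 65.98233795166016)
[[ 0.46015745 -0.06399132]
 [ 0.5789396  -0.11692046]
 [ 0.680764    0.11159121]
 [ 0.56198186  0.16452034]]
disc 800 ((0.5465124845504761, -0.030960826203227043), 0.056183457374572754)
bar 93 [ 0.54042484 -0.02724263  0.3649525 ] ((0.5446664094924927, -0.028331827372312546), (0.01841050200164318, 0.05640566349029541), 42.215232849121094)
crown 114 [0.58044594 0.05749418 0.29116869] ((0.5693603754043579, 0.038628049194812775), (0.1433834582567215, 0.02345114015042782), 55.290348052978516)
```

View pics/c.png

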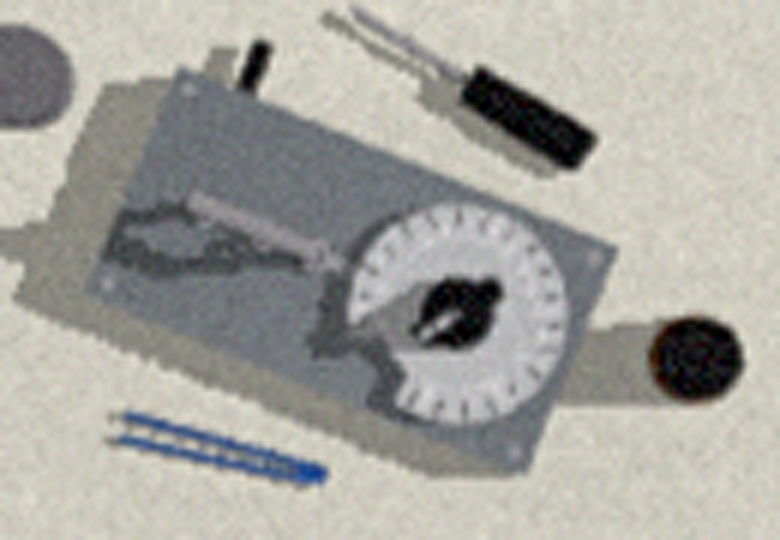

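The box has yaw -24° and its centre is at (0.5705, 0.0238). The predicted dial axis is (0.546, -0.031), which matches the measured disc centre. The pale line suggests the dial is about +58°, or 3 clicks. I'll move above the dial and look again from close by.

Emit:
{"name": "drive_tool", "arguments": {"plan": [[-0.02, -0.018, 0, 0, 0, 0, 1], [-0.035, -0.032, 0, 0, 0, 0, 1], [-0.035, -0.032, 0, 0, 0, 0, 1], [-0.035, -0.032, 0, 0, 0, 0, 1], [-0.035, -0.032, 0, 0, 0, 0, 1], [-0.035, -0.032, 0, 0, 0, 0, 1], [-0.035, -0.032, 0, 0, 0, 0, 1], [-0.035, -0.032, 0, 0, 0, 0, 1], [-0.035, -0.032, 0, 0, 0, 0, 1], [-0.035, -0.032, 0, 0, 0, 0, 1]]}}

```text
t: 1.1
tcp_pos: [0.4149, 0.2036, 0.2499]
tool_rot: [0.15, 0.989, -0.0, -0.0]
force: [0.2, -0.4, 0.2]
finger_gap: 1.002
gripper_force: 0.0
```

Emit:
{"name": "drive_tool", "arguments": {"plan": [[-0.035, -0.032, 0, 0, 0, 0, 1], [-0.035, -0.032, 0, 0, 0, 0, 1], [-0.035, -0.032, 0, 0, 0, 0, 1], [-0.035, -0.032, 0, 0, 0, 0, 1], [-0.035, -0.035, 0, 0, 0, 0, 1], [-0.02, -0.024, 0, 0, 0, 0, 1], [0, 0, 0, 0, 0, 0, 1], [0, 0, 0, 0, 0, 0, 1]]}}

```text
t: 1.9
tcp_pos: [0.5448, -0.0314, 0.2494]
tool_rot: [0.151, 0.989, 0.0, -0.001]
force: [-0.4, 0.6, -0.6]
finger_gap: 1.005
gripper_force: 0.0
```

```bash
cat >> h.py <<'E'
from scipy.spatial.transform import Rotation as R
def wproj(X,s,d):  # world->wrist pixel
    f=192/np.tan(np.radians(d['fov_y']/2)); M=np.array(d['mount'])
    t=R.from_quat(s['tool_rot']).inv().apply(np.atleast_2d(X)-s['tcp_pos'])
    c=(t-M[:3,3])@M[:3,:3]; a=np.arctan2(np.hypot(c[:,0],c[:,1]),-c[:,2]); ph=np.arctan2(-c[:,1],c[:,0])
    return np.c_[d['cx']+f*a*np.cos(ph),d['cy']+f*a*np.sin(ph)]
def wray(px,h,s,d): # wrist pixel -> world at height h
    f=192/np.tan(np.radians(d['fov_y']/2)); M=np.array(d['mount'])
    px=np.atleast_2d(px)-[d['cx'],d['cy']]; r=np.hypot(*px.T); a=r/f; k=np.sin(a)/np.maximum(r,1e-9)
    c=np.c_[px[:,0]*k,-px[:,1]*k,-np.cos(a)]
    q=R.from_quat(s['tool_rot']); w=q.apply(c@M[:3,:3].T); o=q.apply(M[:3,3])+s['tcp_pos']
    return o+w*((h-o[2])/w[:,2])[:,None]
E
python3 - <<'E'
from h import *
s,d=snap('wrist','w1.png'); print(s['t'],s['tcp_pos'],s['tool_rot'],s['force'],d['fov_y'],d['mount'],s['q'])
print(wproj([[.546,-.031,.054],[.546,-.031,.089],[.5909,.0695,.116]],s,d))
np.savez('w1.npz',**{k:v for k,v in d.items()},tp=s['tcp_pos'],tr=s['tool_rot'])
E
```

```text
1.9 [ 0.54478272 -0.03143601  0.24936781] [ 1.50760844e-01  9.88569764e-01  2.84168269e-04 -9.53468763e-04] [-0.40367522  0.60730789 -0.64643585] 65.70646984690485 [[-1.80048667e-04  9.65105187e-01  2.61862456e-01  6.64574329e-02]
 [ 9.99999969e-01  2.18462955e-04 -1.17584896e-04  7.07056704e-04]
 [-1.70689039e-04  2.61862426e-01 -9.65105197e-01 -1.23954216e-01]
 [ 0.00000000e+00  0.00000000e+00  0.00000000e+00  1.00000000e+00]] [-2.62665620e-01  4.22440715e-01  1.63194866e+00  3.98268935e-04
  1.08916158e+00 -1.53097089e+00]
[[260.96786289 176.60450412]
 [260.98115954 183.93871461]
 [375.52324088 204.03854716]]
```

View pics/w1.png

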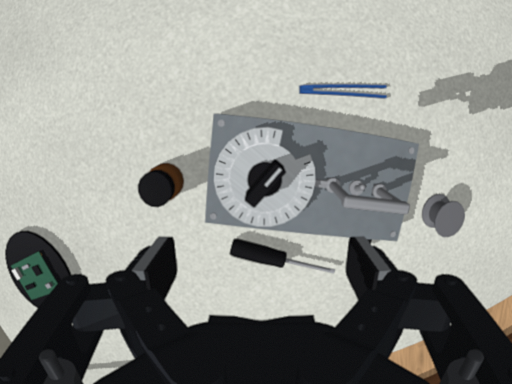

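The wrist view shows the dial at (266,178), with the pale line running from about (264,187) to (283,167). The cut-out is around (292,148) and the shackle is to the right at (370,200). I'll measure the dial angle by sampling the ring and the line.

```bash
python3 - <<'E'
from h import *
z=np.load('w1.npz'); d={k:z[k] for k in z}; s=dict(tcp_pos=z['tp'],tool_rot=z['tr'])
g=cv2.cvtColor(d['image'],cv2.COLOR_RGB2GRAY); v,u=np.mgrid[:384,:512]
px=np.c_[u.ravel(),v.ravel()][(abs(u-266)<55).ravel()&(abs(v-178)<55).ravel()]
W=wray(px,.054,s,d); val=g[px[:,1],px[:,0]]; c=np.array([.546,-.031])
br=W[val>170][:,:2]; br=br[np.hypot(*(br-c).T)<.064]
(cc,r)=cv2.minEnclosingCircle(np.float32(br)); print('disc',len(br),cc,r)
a=np.radians(np.arange(0,360,5))
for rr in(.045,.050):
  p=wproj(np.c_[cc[0]+rr*np.cos(a),cc[1]+rr*np.sin(a),.054+0*a],s,d).astype(np.float32)
  print(rr,dict(zip(range(0,360,5),cv2.remap(g,p[:,0],p[:,1],1).ravel().tolist())))
W=wray(px,.089,s,d); q=np.hypot(*(W[:,:2]-cc).T)<.026
print('topz',np.median(d['z_map'][178,260:270]))
dk=W[q&(val<45)][:,:2]; m=dk.mean(0); ev,E=np.linalg.eigh(np.cov((dk-m).T)); print('dark',len(dk),m,np.degrees(np.arctan2(*E[::-1,1]))%180)
li=W[(np.hypot(*(W[:,:2]-cc).T)<.021)&(val>110)][:,:2]; m=li.mean(0); ev,E=np.linalg.eigh(np.cov((li-m).T)); print('line',len(li),m,np.degrees(np.arctan2(*E[::-1,1]))%180)
E
```

```text
disc 5014 (0.5510656833648682, -0.0320623554289341) 0.0594138503074646
0.045 {0: 182, 5: 173, 10: 195, 15: 190, 20: 165, 25: 195, 30: 195, 35: 182, 40: 190, 45: 200, 50: 186, 55: 187, 60: 196, 65: 186, 70: 188, 75: 190, 80: 186, 85: 189, 90: 148, 95: 127, 100: 128, 105: 122, 110: 93, 115: 93, 120: 109, 125: 104, 130: 102, 135: 99, 140: 192, 145: 189, 150: 188, 155: 215, 160: 189, 165: 187, 170: 216, 175: 188, 180: 186, 185: 216, 190: 189, 195: 187, 200: 201, 205: 190, 210: 173, 215: 191, 220: 192, 225: 144, 230: 187, 235: 188, 240: 173, 245: 183, 250: 193, 255: 190, 260: 134, 265: 189, 270: 194, 275: 158, 280: 186, 285: 194, 290: 188, 295: 138, 300: 192, 305: 190, 310: 150, 315: 187, 320: 193, 325: 188, 330: 147, 335: 190, 340: 191, 345: 143, 350: 187, 355: 199}
0.05 {0: 177, 5: 185, 10: 189, 15: 190, 20: 153, 25: 192, 30: 189, 35: 124, 40: 189, 45: 192, 50: 129, 55: 188, 60: 196, 65: 139, 70: 187, 75: 194, 80: 151, 85: 187, 90: 159, 95: 107, 100: 128, 105: 105, 110: 86, 115: 86, 120: 85, 125: 85, 130: 83, 135: 85, 140: 172, 145: 189, 150: 175, 155: 210, 160: 188, 165: 170, 170: 208, 175: 189, 180: 168, 185: 213, 190: 190, 195: 155, 200: 197, 205: 189, 210: 123, 215: 186, 220: 188, 225: 136, 230: 188, 235: 192, 240: 180, 245: 182, 250: 191, 255: 189, 260: 141, 265: 187, 270: 189, 275: 175, 280: 188, 285: 189, 290: 186, 295: 161, 300: 185, 305: 187, 310: 167, 315: 188, 320: 192, 325: 188, 330: 166, 335: 188, 340: 189, 345: 149, 350: 189, 355: 195}
topz 0.2913118
dark 892 [ 0.54490908 -0.03028542] 135.64516766056792
line 491 [ 0.55648465 -0.03236441] 51.35811728916023
```

```bash
python3 - <<'E'
from h import *
z=np.load('w1.npz'); d={k:z[k] for k in z}; s=dict(tcp_pos=z['tp'],tool_rot=z['tr'])
M=[]
for h,(ca,cb) in ((.054,(.546,-.031)),(.089,(.546,-.031))):
  n=360; yy,xx=np.mgrid[:n,:n]; sc=.13/n
  X=np.c_[(ca+(n/2-yy)*sc).ravel(),(cb+(n/2-xx)*sc).ravel(),np.full(n*n,h)]
  p=wproj(X,s,d).astype(np.float32).reshape(n,n,2)
  im=cv2.remap(d['image'],p[...,0],p[...,1],1)[:,:,::-1].copy()
  for t in (66,106,126):
    e=np.radians(t); cv2.line(im,(int(180-100*np.sin(e)),int(180-100*np.cos(e))),(int(180-170*np.sin(e)),int(180-170*np.cos(e))),(0,0,255),1)
  if h<.06: cv2.circle(im,(180,180),int(.056/sc),(0,255,0),1)
  M.append(im)
cv2.imwrite('pics/r.png',np.hstack(M))
E
```

```text
(no output)
```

View pics/r.png

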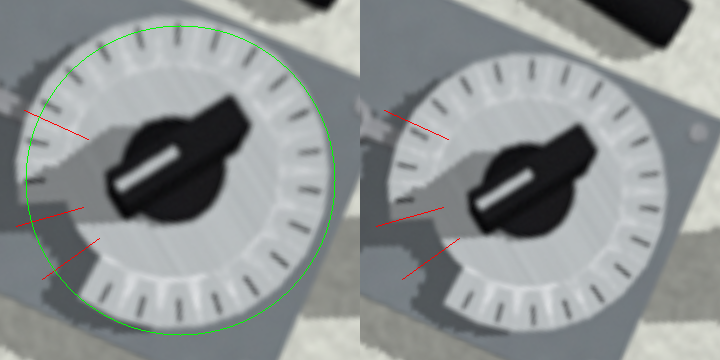

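In the rectified view (up is +x, left is +y) the pale line points about 121.5°. The box's y axis is 66°, so the dial is about +56°, which is 3 clicks. I'll align the tool's y axis to 34°, descend to z = 0.080 and grip the bar.

Emit:
{"name": "drive_tool", "arguments": {"plan": [[0, 0, 0.01, 0, 0, 7.7, 1], [0, 0, 0.02, 0, 0, 7.7, 1], [0, 0, 0.02, 0, 0, 7.7, 1], [0, 0, 0.02, 0, 0, 7.7, 1], [0, 0, 0.02, 0, 0, 7.7, 1], [0, 0.0025, 0.02, 0, 0, 0, 1], [0, 0, 0.02, 0, 0, 0, 1], [0, 0, 0.02, 0, 0, 0, 1], [0, 0, 0.015, 0, 0, 0, 1], [0, 0, 0.004, 0, 0, 0, 1]]}}

```text
t: 2.95
tcp_pos: [0.5455, -0.0276, 0.0796]
tool_rot: [0.466, 0.885, -0.0, -0.002]
force: [-0.0, -0.4, -0.5]
finger_gap: 0.997
gripper_force: 0.0
```

Emit:
{"name": "drive_tool", "arguments": {"plan": [[0, 0, 0, 0, 0, 0, -0.3], [0, 0, 0, 0, 0, 0, -0.6], [0, 0, 0, 0, 0, 0, -1], [0, 0, 0, 0, 0, 0, -1], [0, 0, 0, 0, 0, 0, -1], [0, 0, 0, 0, 0, 0, -1], [0, 0, 0, 0, 0, 0, -1], [0, 0, 0, 0, 0, 0, -1]], "newtons": 40}}

```text
t: 3.75
tcp_pos: [0.5487, -0.0287, 0.0819]
tool_rot: [0.468, 0.884, 0.001, 0.001]
force: [1.5, 5.4, 2.1]
finger_gap: 0.154
gripper_force: 43.0
```

```bash
python3 - <<'E'
from h import *
s,d=snap('wrist','w2.png'); print({k:np.round(s[k],4) for k in s})
y=R.from_quat(s['tool_rot']).apply([0,1,0]); print(np.degrees(np.arctan2(y[1],y[0])))
E
```

```text
{'t': np.float64(3.75), 'q': array([-0.2566,  0.6791,  1.755 ,  0.0028,  0.7045, -0.856 ]), 'qd': array([0.0012, 0.0008, 0.    , 0.0005, 0.003 , 0.0002]), 'tau': array([-2.84100e+00, -4.09235e+01, -8.41830e+00, -8.42500e-01,
        1.54300e-01,  2.71000e-02]), 'tcp_pos': array([ 0.5487, -0.0287,  0.0819]), 'tool_rot': array([0.4678, 0.8838, 0.0012, 0.0013]), 'force': array([1.4632, 5.4245, 2.148 ]), 'ft_torque': array([ 0.6146, -0.2342,  0.0782]), 'gripper_force': np.float64(43.0095), 'finger_gap': np.float64(0.1539)}
34.22106964012524
```

View pics/w2.png

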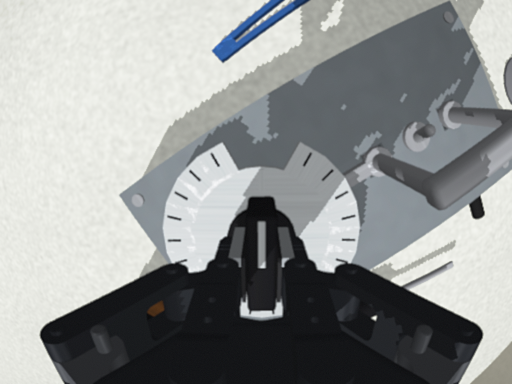

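The wrist view shows the bar gripped at (262,240), with the cut-out straight ahead at (262,155) and the shackle to the right at (440,180). Tool angle 34.2° puts the dial at +58°. That confirms 3 clicks, so I'll turn one click (20°) clockwise at a time.

Emit:
{"name": "drive_tool", "arguments": {"plan": [[0, 0, 0, 0, 0, 3.3, -1], [0, 0, 0, 0, 0, 3.3, -1], [0, 0, 0, 0, 0, 3.4, -1]]}}

```text
t: 4.1
tcp_pos: [0.5488, -0.0287, 0.0819]
tool_rot: [0.544, 0.839, 0.001, 0.001]
force: [2.8, 4.8, 3.2]
finger_gap: 0.152
gripper_force: 43.0
```

```bash
cat > st.py <<'E'
from h import *
s=manip.sense(); y=R.from_quat(s['tool_rot']).apply([0,1,0])
print(s['t'],s['tcp_pos'].round(4),'yang',np.degrees(np.arctan2(y[1],y[0])).round(2),'F',s['force'].round(1),'M',s['ft_torque'].round(3),s['gripper_force'].round(1),s['finger_gap'].round(3))
E
python3 st.py
```

```text
Traceback (most recent call last):
  File "st.py", line 3, in <module>
    print(s['t'],s['tcp_pos'].round(4),'yang',np.degrees(np.arctan2(y[1],y[0])).round(2),'F',s['force'].round(1),'M',s['ft_torque'].round(3),s['gripper_force'].round(1),s['finger_gap'].round(3))
                                                                                                                                             ^^^^^^^^^^^^^^^^^^^^^^^^
AttributeError: 'float' object has no attribute 'round'
```

Emit:
{"name": "drive_tool", "arguments": {"plan": [[0, 0, 0, 0, 0, 3.3, -1], [0, 0, 0, 0, 0, 3.3, -1], [0, 0, 0, 0, 0, 3.4, -1], [0, 0, 0, 0, 0, 0, -1]]}}

```text
t: 4.5
tcp_pos: [0.549, -0.0286, 0.0819]
tool_rot: [0.614, 0.789, 0.001, 0.001]
force: [2.8, 5.1, 1.3]
finger_gap: 0.156
gripper_force: 43.2
```

```bash
python3 st.py
```

```text
Traceback (most recent call last):
  File "st.py", line 3, in <module>
    print(s['t'],s['tcp_pos'].round(4),'yang',np.degrees(np.arctan2(y[1],y[0])).round(2),'F',s['force'].round(1),'M',s['ft_torque'].round(3),s['gripper_force'].round(1),s['finger_gap'].round(3))
                                                                                                                                             ^^^^^^^^^^^^^^^^^^^^^^^^
AttributeError: 'float' object has no attribute 'round'
```

Emit:
{"name": "drive_tool", "arguments": {"plan": [[0, 0, 0, 0, 0, 3.3, -1], [0, 0, 0, 0, 0, 3.3, -1], [0, 0, 0, 0, 0, 3.4, -1]]}}

```text
t: 4.8
tcp_pos: [0.549, -0.0286, 0.0819]
tool_rot: [0.681, 0.732, 0.002, 0.001]
force: [3.2, 5.8, 2.7]
finger_gap: 0.156
gripper_force: 42.9
```

```bash
python3 st.py
```

```text
Traceback (most recent call last):
  File "st.py", line 3, in <module>
    print(s['t'],s['tcp_pos'].round(4),'yang',np.degrees(np.arctan2(y[1],y[0])).round(2),'F',s['force'].round(1),'M',s['ft_torque'].round(3),s['gripper_force'].round(1),s['finger_gap'].round(3))
                                                                                                                                             ^^^^^^^^^^^^^^^^^^^^^^^^
AttributeError: 'float' object has no attribute 'round'
```

Emit:
{"name": "drive_tool", "arguments": {"plan": [[0, 0, 0, 0, 0, 3.3, -1], [0, 0, 0, 0, 0, 3.3, -1], [0, 0, 0, 0, 0, 3.4, -1], [0, 0, 0, 0, 0, 0, -1]]}}

```text
t: 5.2
tcp_pos: [0.5492, -0.0286, 0.0819]
tool_rot: [0.742, 0.671, 0.002, 0.001]
force: [4.1, 6.3, 1.7]
finger_gap: 0.157
gripper_force: 43.2
```

```bash
python3 st.py
```

```text
Traceback (most recent call last):
  File "st.py", line 3, in <module>
    print(s['t'],s['tcp_pos'].round(4),'yang',np.degrees(np.arctan2(y[1],y[0])).round(2),'F',s['force'].round(1),'M',s['ft_torque'].round(3),s['gripper_force'].round(1),s['finger_gap'].round(3))
                                                                                                                                             ^^^^^^^^^^^^^^^^^^^^^^^^
AttributeError: 'float' object has no attribute 'round'
```

```bash
sed -i "s/,s\['gripper_force'\].round(1),s\['finger_gap'\].round(3)//" st.py; python3 st.py
```

```text
5.2 [ 0.5492 -0.0286  0.0819] yang -5.74 F [4.1 6.3 1.7] M [ 0.856 -0.268  0.309]
```

Emit:
{"name": "drive_tool", "arguments": {"plan": [[0, 0, 0, 0, 0, 3, -1], [0, 0, 0, 0, 0, 3, -1], [0, 0, 0, 0, 0, 0, -1]]}}

```text
t: 5.5
tcp_pos: [0.5492, -0.0286, 0.0819]
tool_rot: [0.776, 0.63, 0.002, 0.001]
force: [3.3, 6.5, 1.4]
finger_gap: 0.159
gripper_force: 42.9
```

```bash
python3 st.py
```

```text
5.5 [ 0.5492 -0.0286  0.0819] yang -11.85 F [3.3 6.5 1.4] M [ 0.767 -0.26  -0.111]
```

Emit:
{"name": "drive_tool", "arguments": {"plan": [[0, 0, 0, 0, 0, 3, -1], [0, 0, 0, 0, 0, 3, -1], [0, 0, 0, 0, 0, 0, -1]]}}

```text
t: 5.8
tcp_pos: [0.5492, -0.0286, 0.0819]
tool_rot: [0.808, 0.589, 0.002, 0.001]
force: [4.0, 5.2, 2.0]
finger_gap: 0.155
gripper_force: 42.9
```

```bash
python3 st.py
```

```text
5.8 [ 0.5492 -0.0286  0.0819] yang -17.89 F [4.  5.2 2. ] M [ 0.731 -0.21  -0.148]
```

Emit:
{"name": "drive_tool", "arguments": {"plan": [[0, 0, 0, 0, 0, 3, -1], [0, 0, 0, 0, 0, 3, -1], [0, 0, 0, 0, 0, 0, -1], [0, 0, 0, 0, 0, 0, -1]]}}

```text
t: 6.2
tcp_pos: [0.5493, -0.0286, 0.0819]
tool_rot: [0.838, 0.546, 0.002, 0.001]
force: [3.3, 6.0, 2.0]
finger_gap: 0.151
gripper_force: 42.9
```

```bash
python3 - <<'E'
exec(open('st.py').read())
s,d=snap('wrist','w3.png')
E
```

```text
6.2 [ 0.5493 -0.0286  0.0819] yang -23.84 F [3.3 6.  2. ] M [ 0.82  -0.294 -0.102]
```

View pics/w3.png

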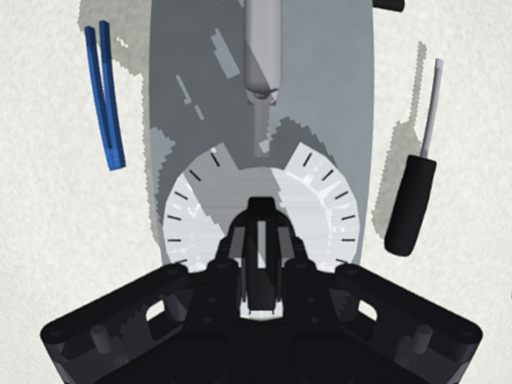

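The wrist view shows the cut-out centred ahead of the bar. The tongue at (262,140) lies under the cut-out, on the centreline with the shackle bar at (263,50). The dial is at 0, so I'll release it gently and lift.

Emit:
{"name": "drive_tool", "arguments": {"plan": [[0, 0, 0, 0, 0, 0, -0.4], [0, 0, 0, 0, 0, 0, 0], [0, 0, 0, 0, 0, 0, 0.5], [0, 0, 0, 0, 0, 0, 0.5], [0, 0, -0.01, 0, 0, 0, 0.5], [0, 0, -0.025, 0, 0, 0, 0.5], [0, 0, -0.03, 0, 0, 0, 0.5], [0, 0, -0.03, 0, 0, 0, 0.5], [0, 0, -0.02, 0, 0, 0, 0.5], [0, 0, 0, 0, 0, 0, 0.5]]}}

```text
t: 7.25
tcp_pos: [0.5493, -0.0301, 0.1997]
tool_rot: [0.837, 0.547, 0.003, 0.003]
force: [-0.6, -0.5, 0.4]
finger_gap: 0.748
gripper_force: 0.0
```

```bash
python3 - <<'E'
exec(open('st.py').read())
s,d=snap('wrist','w4.png')
b=np.array([.407,.914]); c=np.array([.549,-.0286]); cr=c+.11*b
print('proj crown mid/ends z.116, dial axis .089',wproj([[*cr,.116],[*(cr-.036*b),.116],[*(cr+.036*b),.116],[*c,.089]],s,d).round(0))
n=cr-s['tcp_pos'][:2]; q=R.from_quat(s['tool_rot']).inv().apply([*n,0]); print('shift tool',q)
E
```

```text
7.25 [ 0.5493 -0.0301  0.1997] yang -23.73 F [-0.6 -0.5  0.4] M [-0.014  0.033  0.003]
proj crown mid/ends z.116, dial axis .089 [[260.  52.]
 [260. 103.]
 [260.   5.]
 [259. 196.]]
shift tool [ 0.11128352 -0.00033789  0.00012432]
```

View pics/w4.png

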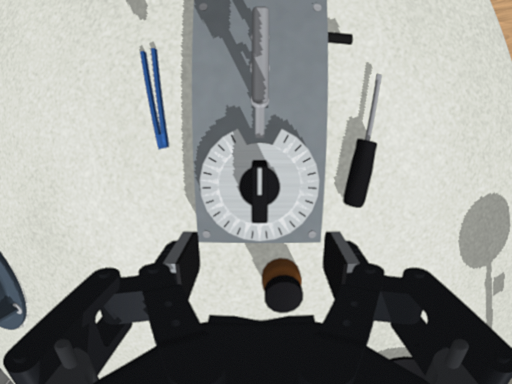

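The wrist view shows the dial at rest with its line straight towards the shackle: axis at (260,187), cut-out at (260,130). The crown bar spans (261,8) to (261,98), centred as predicted. I'll move +0.111 m along tool x, then down to z ≈ 0.110.

Emit:
{"name": "drive_tool", "arguments": {"plan": [[0.02, 0, 0, 0, 0, 0, 0.5], [0.035, 0, 0, 0, 0, 0, 0.5], [0.035, 0, 0, 0, 0, 0, 0.5], [0.021, 0, 0, 0, 0, 0, 0.5], [0, 0, 0.02, 0, 0, 0, 0.5], [0, 0, 0.03, 0, 0, 0, 0.5], [0, 0, 0.025, 0, 0, 0, 0.5], [0, 0, 0.015, 0, 0, 0, 0.5], [0, 0, 0, 0, 0, 0, 0.5]]}}

```text
t: 8.2
tcp_pos: [0.589, 0.0722, 0.1022]
tool_rot: [0.837, 0.547, -0.003, -0.003]
force: [0.3, -0.1, -0.7]
finger_gap: 0.747
gripper_force: 0.0
```

Emit:
{"name": "drive_tool", "arguments": {"plan": [[0, 0, 0, 0, 0, 0, -0.2], [0, 0, 0, 0, 0, 0, -0.5], [0, 0, 0, 0, 0, 0, -0.7], [0, 0, 0, 0, 0, 0, -1], [0, 0, 0, 0, 0, 0, -1], [0, 0, 0, 0, 0, 0, -1], [0, 0, 0, 0, 0, 0, -1]], "newtons": 50}}

```text
t: 8.9
tcp_pos: [0.5929, 0.0719, 0.107]
tool_rot: [0.837, 0.547, 0.001, 0.001]
force: [1.1, -0.8, 5.9]
finger_gap: 0.129
gripper_force: 49.5
```

```bash
python3 st.py
```

```text
8.9 [0.5929 0.0719 0.107 ] yang -23.73 F [ 1.1 -0.8  5.9] M [-0.017 -0.043  0.001]
```

Gripped, with a gap of about 11 mm and only small side forces. I'll lift slowly and check the force as the tongue passes the disc.

Emit:
{"name": "drive_tool", "arguments": {"plan": [[0, 0, -0.002, 0, 0, 0, -1], [0, 0, -0.002, 0, 0, 0, -1], [0, 0, -0.002, 0, 0, 0, -1], [0, 0, 0, 0, 0, 0, -1]]}}

```text
t: 9.3
tcp_pos: [0.5917, 0.0722, 0.1119]
tool_rot: [0.837, 0.547, -0.0, -0.0]
force: [0.2, 0.4, -1.8]
finger_gap: 0.135
gripper_force: 48.7
```

Emit:
{"name": "drive_tool", "arguments": {"plan": [[0, 0, -0.002, 0, 0, 0, -1], [0, 0, -0.002, 0, 0, 0, -1], [0, 0, -0.002, 0, 0, 0, -1], [0, 0, 0, 0, 0, 0, -1]]}}

```text
t: 9.7
tcp_pos: [0.5922, 0.0721, 0.1184]
tool_rot: [0.837, 0.547, 0.0, 0.0]
force: [0.4, -0.6, -1.6]
finger_gap: 0.132
gripper_force: 48.7
```

It's free, carrying only its own weight of about 1.7 N. Seated TCP z was 0.107, and the target lift is 0.118, so I'll raise to z ≈ 0.225.

Emit:
{"name": "drive_tool", "arguments": {"plan": [[0, 0, -0.005, 0, 0, 0, -1], [0, 0, -0.01, 0, 0, 0, -1], [0, 0, -0.015, 0, 0, 0, -1], [0, 0, -0.02, 0, 0, 0, -1], [0, 0, -0.02, 0, 0, 0, -1], [0, 0, -0.02, 0, 0, 0, -1], [0, 0, -0.011, 0, 0, 0, -1], [0, 0, -0.005, 0, 0, 0, -1], [0, 0, 0, 0, 0, 0, -1], [0, 0, 0, 0, 0, 0, -1]]}}

```text
t: 10.7
tcp_pos: [0.5914, 0.0721, 0.2233]
tool_rot: [0.837, 0.547, -0.001, -0.0]
force: [-0.2, -0.3, -1.3]
finger_gap: 0.128
gripper_force: 48.7
```

Emit:
{"name": "drive_tool", "arguments": {"plan": [[0, 0, 0, 0, 0, 0, -1], [0, 0, 0, 0, 0, 0, -1]]}}

```text
t: 10.9
tcp_pos: [0.5915, 0.072, 0.223]
tool_rot: [0.837, 0.547, -0.001, -0.001]
force: [-0.8, 0.2, -1.3]
finger_gap: 0.132
gripper_force: 48.7
```

```bash
python3 - <<'E'
exec(open('st.py').read())
s,d=snap('wrist','w5.png'); s,e=snap('side')
a=d['image']; b=cv2.resize(e['image'][130:290,160:350],(475,400))
cv2.imwrite('pics/f.png',np.hstack([cv2.resize(a,(320,400)),b])[:,:,::-1])
E
```

```text
10.9 [0.5915 0.072  0.223 ] yang -23.74 F [-0.8  0.2 -1.3] M [-0.002 -0.02  -0.032]
```

View pics/f.png

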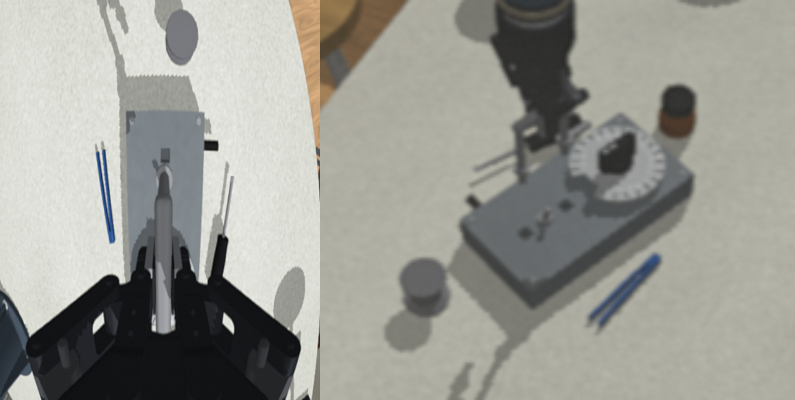

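Left is the wrist view, with the shackle held level at (163,230). Right is the side view: both box holes are empty at (527,233) and (566,205), the toggle at (545,215) is bare, and the dial and bystanders haven't moved. The leg ends are about 98 mm clear, so I'll hand it in.

```bash
python3 -c "
from station import manip; print(manip.sign_off())"
```

```text
the job is handed in; nothing more can be done
None
```

The dial was turned three clicks to its open notch and left there, and the shackle was pulled straight up unforced; it is held legs down over its seat, about 98 mm clear of the box, and the job was handed in at about 11 s.

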